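# Flip a horseshoe over against the edge of the levelling plate

## Robot

A 7-joint arm with a two-finger parallel gripper is mounted at the origin on the work surface. World frame = base frame: x ahead of the robot, y to its left, z up, the work surface at z = 0. Lengths are in m, angles in rad, forces in N, time in s.
With the tool pointing down it reaches from about 0.4 to 0.9 m from the base axis. Payload 5.6 kg.
Tool frame: the origin (TCP) lies midway between the tips of the shut fingers; the grasp point (between the pads) lies 19 mm behind it; y points along the fingers, z is the direction in which the jaws open and shut, and the axes are right-handed (so a half turn about y gives the same grasp; the last joint's range is limited). The gripper opens to 92 mm and grips with 3 to 60 N. Pads are 20 mm wide; open, the fingers measure 128 mm over their backs; the gripper's body (75 mm by 189 mm) begins 69 mm behind the grasp point.
Start: joints at [1.276, 0.468, -0.012, 1.603, 0.006, 1.071, -0.056], TCP at [0.162, -0.63, 0.215] pointing down, gripper open.
Joint ranges: [-2.53, 2.53], [-0.31, 2.02], [-1.57, 1.55], [0.28, 2.44], [-1.29, 4.43], [0.15, 1.84], [-2.92, 2.92]. Speed limits (rad/s): [2.57, 2.57, 3.14, 3.14, 3.14, 3.14, 3.14].

## Interface

Orientations are given as a 3x3 rotation matrix whose columns are the frame's x, y, z axes.
In Python, from station import env, effector, solver, viewer, workorder, search_frame, tip_of gives the robot as it stands. Calls block until the motion is done:
- env.reach(position, orientation): joint-space move of the TCP to a pose.
- env.movel(position, frame=None, rate=0.15): straight line of the TCP; frame=None keeps the orientation; rate is the mean speed in m/s.
- env.goto_joints(angles): joint-space move.
- effector.release() and effector.grasp(squeeze=None): open the fingers fully, or close them until they stop; squeeze is the grip in N (None keeps the last).
- env.pause(seconds).
- solver.inverse_kinematics(position, orientation): joint angles nearest the present ones, or None.
- env.sense(): the state.
- viewer.read_camera(name): name is "side" or "top" or "wrist"; returns (picture, depth): 480x640x3 uint8, red, green, blue; 480x640 float32, m along the optical axis (not along the pixel's ray), 0 where there is no reading.
- viewer.camera_info(name): a dict with "intrinsics" (3x3 intrinsics, pixels), "dist_coeffs" ([k1, k2, p1, p2, k3] as OpenCV has them; the pictures are not rectified), "eye" and "rotation" of the camera in the world; the wrist camera has in their place "T_tool_cam" (4x4, takes a point from camera to tool coordinates, whose origin is the TCP and whose axes are the tool frame's). Camera axes: x right, y up, looking along -z (the intrinsics and any distortion apply to the point x, -y, -z); pixel columns grow to the right and rows downward; lengths in m; the calibration is good to about 2 mm. A picture is of the moment at which its call begins: read the wrist's pose just before it. camera_info takes no time and is no camera call.
A pose or a line that the arm cannot do raises env.PlanningError and nothing moves.
- workorder.finish_job(): hands the job in, once; it reports no verdict.
Trained networks look in the newest picture that a camera, given by its name, has taken for a name from the list of things; names that differ only in an ending like _2 or _b are one class to them, and where a whole thing is asked for, a point or a joint stands for the part that bears it (a point fixed in the world has none). Each returns a list of dicts, best first, with "score" (0 to 1); they miss things now and then, are a little off and sometimes report something else, mostly with a low value. They report only what shows in the picture. A call takes as long as a camera call.
- search_frame(camera, name): "at" ([x, y, z] in m, in world coordinates, good to about 4 mm: the middle of the surface that is visible of it).
- tip_of(camera, name): "at" ([x, y, z] in m, in world coordinates, good to about 4 mm: a listed point, or the origin of a listed thing).
The state is a dict: "t": time; "joint_positions": joint angles; "joint_velocities": joint speeds; "tau": joint torques, N m; "ee_pos": TCP position; "tcp_rot": TCP orientation; "wrist_force": force on the tool from outside, world axes, zero at the start; "moment": the same for the moment, N m; "gripper_width": finger opening in m.
Only numpy, scipy, OpenCV 4.12 (cv2) and the standard library are available. Lean on these libraries where they do the work, as an engineer would, in place of code of your own. Each camera call takes 0.05 s, during which the arm holds its last target.

## Task

The loose aluminium horseshoe on the bench in front of the dark steel levelling plate lies groove side down, its heels towards the plate. Without picking it up, push it firmly by the toe with the fingertips against the front edge of the plate, and up, until it tips up on its heels and flips over onto the plate, groove side up beside its mate; then push it on until both heel ends lie on the plate just inside the front edge, no more than 3 cm in. Leave the mate and the other things on the bench where they are.

Things in the scene. Friction and masses are not known exactly. Their poses are not given: they have to be found in the camera images.
- shoe: loose aluminium horseshoe to flip: 114 mm long, 108 wide, 10 thick, bar 20 mm wide, about 0.17 kg, flat on both faces. Origin: centre of its outline on the groove face (dark groove, down at the start; the other face is plain with nail holes). x runs from toe to heels, z out of the plain face (up at the start). Inside, the opening is 68 mm wide at the middle, 46 mm between the heels
- shoe_toe (a point): middle of the toe's outer face (a flat 18 mm wide), half-way through its thickness; nearest the robot at the start. Axes as the shoe's. With the heels against the plate and the toe pressed with 15 to 25 N, the toe clings to the fingertips by friction and rises with them while the shoe pivots on its heels
- shoe_heel_left (a point): middle of the end face of one heel (branch on the shoe's +y side), half-way through the thickness. The two heel ends lie 66 mm apart; the outer corner of each stands 3 mm farther out along the shoe's x
- shoe_heel_right (a point): the same on the other heel (the shoe's -y side)
- shoe_middle (a point): centre of the shoe's outline, half-way through its thickness
- plate: the dark steel levelling plate, fixed flat on the bench: 180 mm (x) by 320 mm (y) by 12 mm high. Origin: centre of its underside, on the bench. x points away from its front edge, z up. Its front edge, a square step 12 mm high, is the long side nearest the robot, at x = -90 mm
- plate_edge (a point): middle of the plate's top front edge, 12 mm above the bench. Axes as the plate's: y runs along the edge, x inward
- mate: the other shoe of the pair, same size, lying loose on the left half of the plate, groove side up, toe away from the robot; leave alone. Origin: centre of its underside
- hammer: farrier's hammer with wooden handle, lying to the right, about 300 mm long and 38 mm high, handle along its x; leave alone. Origin: on the bench, near its middle
- tongs: dark steel tongs lying farthest to the left, 340 mm long along x, 16 mm high; leave alone. Origin: underside, near the middle
- rasp: hoof rasp with wooden handle lying to the left of the plate, 435 mm long along its x, 26 mm high; leave alone. Origin: underside, near the middle
- nail_tray: green tray of nails 100 x 75 x 28 mm, on the bench in front of the left half of the plate; leave alone. Origin: centre of its underside
- pritchel: steel punch 206 mm long along x, 14 mm thick, lying just right of the plate; leave alone. Origin: underside, near the middle
- wire_brush: wooden wire brush 255 mm long along x, 40 mm high, lying at the right beyond the hammer; leave alone. Origin: underside, near the middle
- oil_can: red can standing on the bench at the right, nearer the robot, 64 mm across, 130 mm high; leave alone. Origin: centre of its underside

How it is judged:
By the outcome, as a careful person would: the job done as asked, in the order asked, and still so for the second after the job is handed in, with the robot touching nothing.
It also fails if it takes over 51 s, if anything falls off the work surface, if the arm or the gripper's body presses on something with over 40 N, if the wrist force passes 120 N, or if a joint passes its speed limit or range.

## Working session

There is one attempt and no reset: what is moved stays moved. The work goes in short steps, each a Python script; the robot and the scene stay as the last script left them, time stands still between calls to the robot, and variables do not carry over. Pictures are saved under pics/ and viewed, and the job is handed in when it is done.

```bash
ls; mkdir -p pics
python3 - <<'E'
from station import env, effector, solver, viewer, workorder, search_frame, tip_of
import cv2,numpy as np
s=env.sense();print(s)
for c in ["top","side"]:
    im,d=viewer.read_camera(c);cv2.imwrite(f"pics/{c}0.png",im[:,:,::-1])
    i=viewer.camera_info(c);print(c,i)
    for n in ["shoe","shoe_toe","shoe_heel_left","shoe_heel_right","shoe_middle","plate","plate_edge","mate","nail_tray","pritchel"]:
        print(n,[(np.round(r["at"],3).tolist(),round(r["score"],2)) for r in tip_of(c,n)[:3]])
print(env.sense()["t"])
E
```

```text
pics
{'t': 0.0, 'joint_positions': array([ 1.27598338,  0.46838126, -0.01158421,  1.60359837,  0.00599748,
        1.07135481, -0.05631188]), 'joint_velocities': array([-5.10489357e-05, -1.85093830e-03,  1.22238353e-03, -1.83400887e-03,
        7.03027893e-04, -4.00806533e-04, -7.90704796e-04]), 'tau': array([-1.71123129e-04, -5.20571315e+01, -1.29602890e-02, -2.43746477e+01,
       -5.67172654e-02,  1.71769154e-02,  1.57927989e-04]), 'ee_pos': array([ 0.16173763, -0.62897998,  0.21364812]), 'tcp_rot': array([[-9.68485631e-01, -5.46637789e-04,  2.49068833e-01],
       [-2.49069400e-01,  1.61767024e-03, -9.68484288e-01],
       [ 1.26498873e-04, -9.99998542e-01, -1.70284113e-03]]), 'wrist_force': array([ 0.46356972, -0.20747093,  0.22980945]), 'moment': array([ 0.02150062,  0.02093579, -0.04324288]), 'gripper_width': 0.09203552679030841}
top {'intrinsics': array([[479.60605772,   0.        , 320.98371023],
       [  0.        , 479.60605772, 242.90998265],
       [  0.        ,   0.        ,   1.        ]]), 'dist_coeffs': array([-0.01328619,  0.        ,  0.        ,  0.        ,  0.
[... 1118 characters left out ...]
,  0.35565606, -0.31248246],
       [-0.47322963, -0.64219841,  0.60302149],
       [ 0.01379251,  0.67903606,  0.73397534]])}
shoe [([0.54, -0.052, 0.0], 0.95), ([0.354, -0.273, 0.002], 0.64)]
shoe_toe [([0.484, -0.06, 0.008], 0.82)]
shoe_heel_left [([0.595, -0.019, 0.005], 0.81)]
shoe_heel_right [([0.595, -0.085, 0.005], 0.96)]
shoe_middle [([0.541, -0.052, 0.005], 0.97)]
plate [([0.706, 0.008, 0.006], 0.68), ([0.532, -0.404, -0.006], 0.36)]
plate_edge [([0.618, 0.018, 0.014], 0.97)]
mate [([0.711, 0.105, 0.009], 0.92), ([0.707, 0.01, 0.0], 0.7)]
nail_tray [([0.556, 0.122, -0.001], 0.79), ([0.706, 0.01, 0.003], 0.33)]
pritchel [([0.644, -0.184, 0.0], 0.75), ([0.71, 0.107, 0.01], 0.38)]
1.1
```

View pics/top0.png

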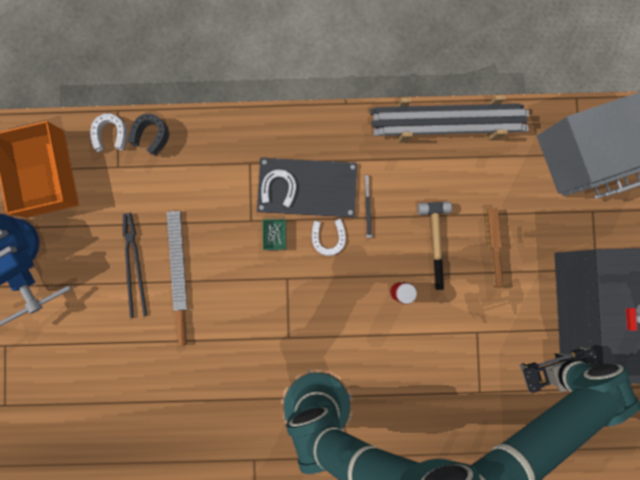

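View pics/side0.png

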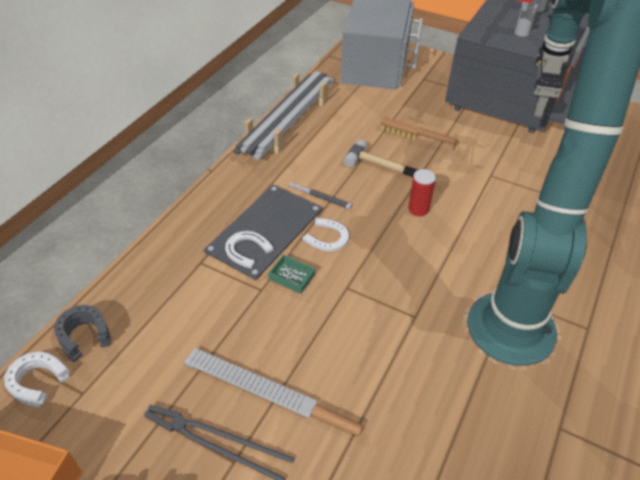

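The shoe lies at about (328,238) in the top picture, toe at (329,255). It sits just in front of the plate, whose front edge runs from (257,213) to (356,218). The nail tray is at (275,235). The network points agree with what I see. Next I'll measure the plate yaw, the edge and the shoe outline.

```bash
cat > h.py <<'E'
from station import env, effector, solver, viewer, workorder, search_frame, tip_of
import cv2,numpy as np
def pix2world(c,uv,z):
    i=viewer.camera_info(c)
    p=cv2.undistortPoints(np.array(uv,float).reshape(-1,1,2),i["intrinsics"],i["dist_coeffs"]).reshape(-1,2)
    d=np.c_[p[:,0],-p[:,1],-np.ones(len(p))]@np.array(i["rotation"]).T
    e=np.array(i["eye"]); s=(z-e[2])/d[:,2]
    return e+d*s[:,None]
def rot(beta,yaw):
    R=np.array([[-np.cos(beta),np.sin(beta),0],[0,0,-1],[-np.sin(beta),-np.cos(beta),0]])
    c,s=np.cos(yaw),np.sin(yaw)
    return np.array([[c,-s,0],[s,c,0],[0,0,1]])@R
E
python3 - <<'E'
from h import *
for c,box in (("top",(250,150,365,262)),("side",(200,180,355,285))):
    im=cv2.imread(f"pics/{c}0.png");x0,y0,x1,y1=box
    hsv=cv2.cvtColor(im,cv2.COLOR_BGR2HSV)
    sub=hsv[y0:y1,x0:x1]
    dark=((sub[...,2]<100)&(sub[...,1]<70)).astype(np.uint8)
    white=((sub[...,2]>150)&(sub[...,1]<60)).astype(np.uint8)
    for nm,m,z in(("plate",dark,.012),("white",white,.01)):
        cs,_=cv2.findContours(m,cv2.RETR_EXTERNAL,cv2.CHAIN_APPROX_NONE)
        for k in sorted(cs,key=cv2.contourArea)[::-1][:2]:
            if cv2.contourArea(k)<100: continue
            w=pix2world(c,k.reshape(-1,2)+[x0,y0],z)[:,:2]
            r=cv2.minAreaRect((w*1000).astype(np.float32))
            print(c,nm,np.round(r[0],1),np.round(r[1],1),round(r[2],1)); print(np.round(cv2.boxPoints(r)).tolist())
    cv2.imwrite(f"pics/{c}0z.png",cv2.resize(im[y0:y1,x0:x1],None,fx=5,fy=5,interpolation=2))
for b in(0,.2,-.2):
  for p in([.45,-.06,.01],[.45,-.06,.2],[.62,-.05,.13],[.72,-.05,.02]):
    q=solver.inverse_kinematics(p,rot(b,.05));print(b,p,None if q is None else np.round(q,2))
print(viewer.camera_info("wrist")["T_tool_cam"])
E
```

```text
top plate [705.7  11.6] [317.8 181. ] 85.1
[[602.0, -139.0], [782.0, -154.0], [810.0, 162.0], [629.0, 178.0]]
top white [538.  -52.9] [115.1 110.8] 3.1
[[478.0, -1.0], [484.0, -111.0], [598.0, -105.0], [592.0, 6.0]]
top white [709.  105.2] [109.4 115. ] 78.8
[[642.0, 63.0], [755.0, 40.0], [776.0, 148.0], [663.0, 170.0]]
side plate [703.4  18.4] [318.6 178.4] 85.0
[[601.0, -133.0], [779.0, -148.0], [806.0, 169.0], [628.0, 185.0]]
side white [539.6 -48.8] [118.8 121.4] 1.6
[[479.0, 10.0], [482.0, -111.0], [601.0, -108.0], [597.0, 14.0]]
side white [714.8  99.4] [116. 121.] 77.8
[[643.0, 56.0], [762.0, 30.0], [786.0, 143.0], [668.0, 169.0]]
0 [0.45, -0.06, 0.01] [ 0.3   0.51 -0.28  2.18  0.3   0.48 -1.74]
0 [0.45, -0.06, 0.2] [ 0.53  0.2  -0.52  2.05  0.12  0.92 -1.58]
0 [0.62, -0.05, 0.13] [ 0.29  0.55 -0.36  1.72  0.23  0.91 -1.68]
0 [0.72, -0.05, 0.02] [ 0.16  0.81 -0.22  1.5   0.21  0.85 -1.65]
0.2 [0.45, -0.06, 0.01] [ 0.2   0.45 -0.14  2.33  0.22  0.17 -1.65]
0.2 [0.45, -0.06, 0.2] [ 0.67  0.09 -0.62  2.18  0.05  0.68 -1.49]
0.2 [0.62, -0.05, 0.13] [ 0.32  0.46 -0.36  1.89  0.25  0.63 -1.69]
0.2 [0.72, -0.05, 0.02] [ 0.14  0.73 -0.15  1.69  0.17  0.53 -1.62]
-0.2 [0.45, -0.06, 0.01] [ 0.28  0.6  -0.29  2.03  0.26  0.75 -1.71]
-0.2 [0.45, -0.06, 0.2] [ 0.42  0.31 -0.44  1.92  0.15  1.14 -1.62]
-0.2 [0.62, -0.05, 0.13] [ 0.23  0.65 -0.31  1.56  0.2   1.17 -1.66]
-0.2 [0.72, -0.05, 0.02] [ 0.14  0.92 -0.21  1.3   0.19  1.14 -1.63]
[[-1.53166157e-03 -9.67259450e-01 -2.53784967e-01 -7.03634118e-02]
 [ 9.02743545e-04  2.53783824e-01 -9.67260542e-01 -1.71453319e-01]
 [ 9.99998420e-01 -1.71061854e-03  4.84476295e-04 -3.38047295e-04]
 [ 0.00000000e+00  0.00000000e+00  0.00000000e+00  1.00000000e+00]]
```

```bash
sleep 3; ls pics
```

```text
side0.png
side0z.png
top0.png
top0z.png
```

The plate yaw is -4.9°, and its front edge passes through about (602,-139) to (629,178) mm. The shoe yaw is about +3°, with the toe at (482,-56) mm. I'll push with the finger face square to the plate, which should also align the shoe.

```bash
cat >> h.py <<'E'
PSI=-0.085
ex=np.array([np.cos(PSI),np.sin(PSI),0]);ez=np.array([0,0,1.])
E
python3 - <<'E'
from h import *
effector.grasp(20)
R=rot(0,PSI)
env.reach([.44,-.052,.2],R); s=env.sense();print(s["t"],s["ee_pos"],s["gripper_width"])
env.movel([.442,-.052,.03],rate=.2)
env.movel([.442,-.052,.0045],rate=.05)
s=env.sense();f0=s["wrist_force"];print(s["t"],s["ee_pos"],f0)
p=np.array([.442,-.052,.0045])
np.save("f0.npy",f0)
for k in range(1,12):
    q=p+ex*(.003*k+.012); env.movel(q,rate=.05); s=env.sense(); f=s["wrist_force"]-f0
    print(k,np.round(q,4),np.round(s["ee_pos"],4),np.round(f,1),round(s["t"],2))
    if -f@ex>3: break
for c in["side","wrist"]:
    im,d=viewer.read_camera(c);cv2.imwrite(f"pics/{c}1.png",im[:,:,::-1])
E
```

```text
4.7333 [ 0.4401571  -0.05272617  0.20001452] 0.0005725727994908272
6.3917 [ 0.44192668 -0.05183996  0.00432234] [0.33788147 0.1717125  0.40871146]
1 [ 0.4569 -0.0533  0.0045] [ 0.4572 -0.0533  0.0045] [-0.4 -1.2 -0.6] 6.84
2 [ 0.4599 -0.0535  0.0045] [ 0.46   -0.0536  0.0045] [ 0.1 -0.4 -0.9] 7.09
3 [ 0.4629 -0.0538  0.0045] [ 0.4631 -0.0538  0.0045] [ 0.2 -0.3 -0.5] 7.34
4 [ 0.4659 -0.054   0.0045] [ 0.4662 -0.054   0.0045] [-0.8 -1.2 -0.8] 7.59
5 [ 0.4689 -0.0543  0.0045] [ 0.4691 -0.0543  0.0045] [-0.3  0.2  0.1] 7.84
6 [ 0.4719 -0.0545  0.0045] [ 0.4721 -0.0546  0.0045] [-0.   0.1 -0.1] 8.09
7 [ 0.4749 -0.0548  0.0045] [ 0.4749 -0.0548  0.0044] [-0.7 -0.3  0. ] 8.34
8 [ 0.4779 -0.0551  0.0045] [ 0.478  -0.0551  0.0045] [-1.2 -0.6 -0.7] 8.59
9 [ 0.4809 -0.0553  0.0045] [ 0.4811 -0.0553  0.0045] [-1.5 -0.2 -0.5] 8.84
10 [ 0.4838 -0.0556  0.0045] [ 0.4817 -0.0554  0.0042] [-5.8  0.6  4.1] 9.09
```

Run:
```python
import cv2
a=cv2.imread("pics/side1.png")[170:300,190:380]
cv2.imwrite("pics/side1z.png",cv2.resize(a,None,fx=4,fy=4,interpolation=2))
```

```text
(no output)
```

View pics/side1z.png

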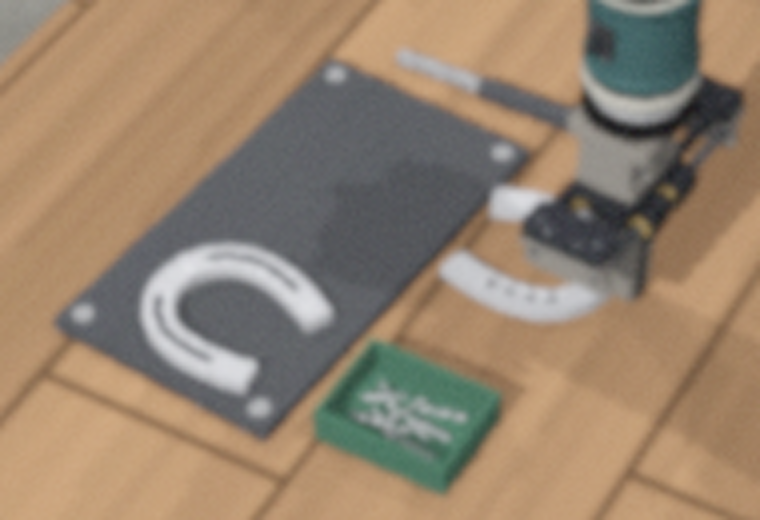

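View pics/wrist1.png

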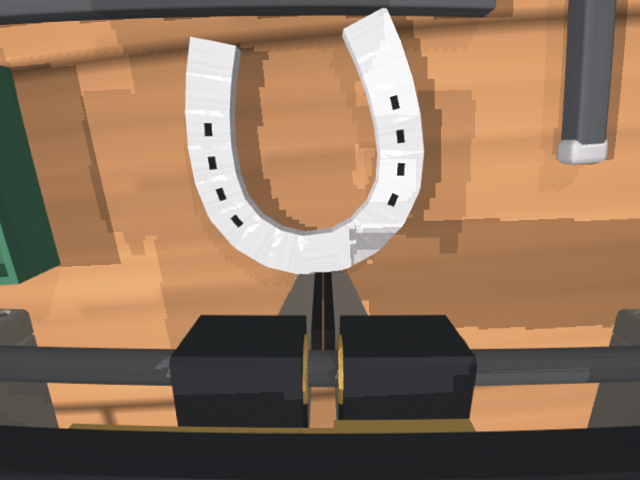

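The wrist view shows the right heel (388,10) at the plate edge and the left heel (213,40) still about 12 mm short. I'll swing the toe to the left about the right heel to square it.

Run:
```python
from h import *
f0=np.load("f0.npy")
p=np.array([.4825,-.0555,.0045])
c=np.array([0,0,0.])
for k in range(1,9):
    a=.14*k/8
    q=p+np.array([.040*np.sin(a)+.114*(1-np.cos(a)),.114*np.sin(a)-.04*(1-np.cos(a)),0])+c
    env.movel(q,rate=.03); s=env.sense(); f=s["wrist_force"]-f0
    fr=-f@ex; c=c+ex*np.clip((5-fr)*.0002,-.002,.002)
    print(k,np.round(q,4),np.round(s["ee_pos"],4),np.round(f,1),round(s["t"],2))
for c in["side","wrist"]:
    im,d=viewer.read_camera(c);cv2.imwrite(f"pics/{c}2.png",im[:,:,::-1])
```

```text
1 [ 0.4832 -0.0535  0.0045] [ 0.4822 -0.0533  0.0043] [-3.9  0.6  1.3] 9.44
2 [ 0.4842 -0.0516  0.0045] [ 0.483  -0.0515  0.0042] [-6.5  0.   1.1] 9.69
3 [ 0.4847 -0.0496  0.0045] [ 0.4838 -0.0494  0.0043] [-5.2  0.3  0.9] 9.94
4 [ 0.4854 -0.0476  0.0045] [ 0.4846 -0.0474  0.0043] [-6.1  0.6  1.3] 10.19
5 [ 0.4861 -0.0457  0.0045] [ 0.4855 -0.0453  0.0043] [-4.7  0.9  0.2] 10.44
6 [ 0.487  -0.0437  0.0045] [ 0.4863 -0.0434  0.0043] [-6.9  1.9  1.3] 10.69
7 [ 0.4875 -0.0418  0.0045] [ 0.4872 -0.0412  0.0043] [-5.6  1.3 -0.7] 10.94
8 [ 0.4883 -0.0399  0.0045] [ 0.4877 -0.0399  0.0043] [-5.7 -0.5 -0.3] 11.19
```

View pics/wrist2.png

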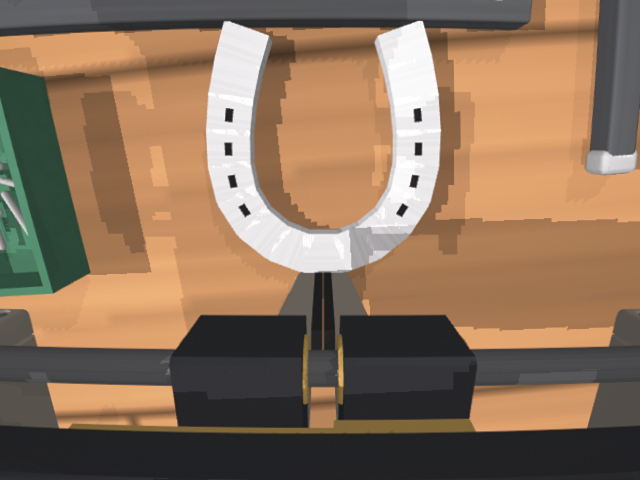

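The wrist view now shows both heels against the edge, at (247,25) and (400,25). Next I preload the toe to about 20 N and lift along the arc with radial force control.

```bash
cat > arc.py <<'E'
from h import *
import json
f0=np.load("f0.npy")
L=.114;h=.0043
def C(t): return ex*(-L*np.cos(t)-(.010-h)*np.sin(t))+ez*(L*np.sin(t)+h*np.cos(t))
def rad(t): return ex*np.cos(t)-ez*np.sin(t)
def tan(t): return ex*np.sin(t)+ez*np.cos(t)
def run(ths,P0,d,target,rate=.06,gain=.00006,stop=5):
    for t in ths:
        T=np.radians(t)
        q=P0+C(T)-C(0)+rad(T)*d
        env.movel(q,rate=rate); s=env.sense(); f=s["wrist_force"]-f0
        fr=-f@rad(T); ft=-f@tan(T)
        err=s["ee_pos"]-(P0+C(T)-C(0))
        print(t,"d%.1f"%(d*1e3),"fr%.1f ft%.1f fy%.1f"%(fr,ft,f[1]),"err r%.1f t%.1f"%(err@rad(T)*1e3,err@tan(T)*1e3),round(s["t"],2))
        d=np.clip(d+(target-fr)*gain,0,.012)
        if fr<stop or fr>45: print("STOP");break
    json.dump([list(P0),d,t],open("st.json","w"))
    return d,t
E
python3 - <<'E'
from arc import *
P0=np.array([.4877,-.0399,.0045]); d=.0008
for k in range(14):
    env.movel(P0+ex*d,rate=.05); s=env.sense(); fr=-(s["wrist_force"]-f0)@ex
    print("%.2f %.1f"%(d*1e3,fr),np.round(s["ee_pos"],4),np.round(s["wrist_force"]-f0,1),round(s["t"],2))
    if fr>18: break
    d+=min(.001,(20-fr)*.00012)
d,t=run([1,2,4,6,8,10,13],P0,d,20)
im,_=viewer.read_camera("side");cv2.imwrite("pics/side3.png",cv2.resize(im[170:300,190:380,::-1],None,fx=4,fy=4))
E
```

```text
0.80 5.4 [ 0.4877 -0.04    0.0043] [-5.3  1.  -0.1] 11.54
1.80 8.0 [ 0.4878 -0.04    0.0042] [-7.9  1.7  2.4] 11.79
2.80 10.5 [ 0.4878 -0.0399  0.0042] [-10.4   1.4   5.2] 12.04
3.80 13.4 [ 0.4879 -0.04    0.0041] [-13.2   2.7   8.3] 12.29
4.60 14.3 [ 0.488  -0.0399  0.0041] [-14.2   2.6  10. ] 12.54
5.28 15.0 [ 0.488  -0.04    0.0041] [-14.8   2.9  11.6] 12.79
5.88 17.8 [ 0.488  -0.04    0.0041] [-17.5   3.6  13.4] 13.04
6.14 18.3 [ 0.4881 -0.04    0.004 ] [-18.1   3.1  13.7] 13.29
1 d6.1 fr13.3 ft1.2 fy2.7 err r0.5 t-1.6 13.54
2 d6.5 fr12.8 ft1.0 fy1.8 err r0.7 t-1.9 13.79
4 d7.0 fr13.7 ft1.0 fy1.8 err r1.0 t-2.1 14.04
6 d7.4 fr14.5 ft2.0 fy2.8 err r1.2 t-2.4 14.29
8 d7.7 fr14.2 ft2.6 fy2.3 err r1.4 t-2.7 14.54
10 d8.0 fr14.8 ft2.2 fy2.1 err r1.6 t-3.0 14.79
13 d8.3 fr16.2 ft3.1 fy2.1 err r1.9 t-3.3 15.04
```

View pics/side3.png

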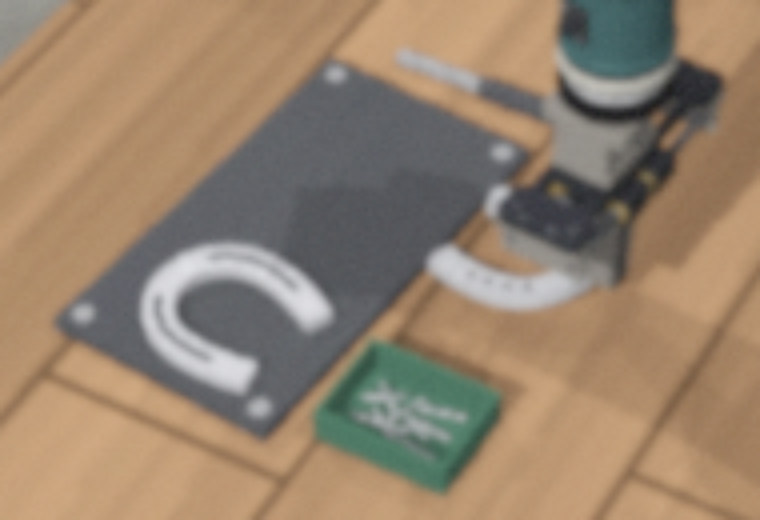

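The toe is clinging and rising, with a radial force of about 15 N and a tangential pull of about 3 N. I'll continue.

Run:
```python
from arc import *
P0,d,t=json.load(open("st.json"));P0=np.array(P0)
d,t=run(range(16,41,3),P0,d,20,gain=.0001)
im,_=viewer.read_camera("side");cv2.imwrite("pics/side4.png",cv2.resize(im[150:300,190:400,::-1],None,fx=3.8,fy=3.8))
```

```text
16 d8.6 fr17.5 ft1.9 fy3.6 err r2.1 t-3.7 15.34
19 d8.8 fr17.2 ft2.9 fy1.9 err r2.3 t-4.2 15.59
22 d9.1 fr18.5 ft2.1 fy3.0 err r2.4 t-4.7 15.84
25 d9.3 fr20.3 ft3.7 fy3.1 err r2.6 t-5.2 16.09
28 d9.2 fr21.6 ft2.5 fy3.0 err r2.6 t-5.6 16.34
31 d9.1 fr22.1 ft3.9 fy2.6 err r2.6 t-5.9 16.59
34 d8.9 fr23.2 ft4.6 fy3.1 err r2.6 t-6.2 16.84
37 d8.5 fr25.0 ft5.1 fy2.5 err r2.5 t-6.4 17.09
40 d8.0 fr25.1 ft5.0 fy2.1 err r2.4 t-6.4 17.34
```

View pics/side4.png

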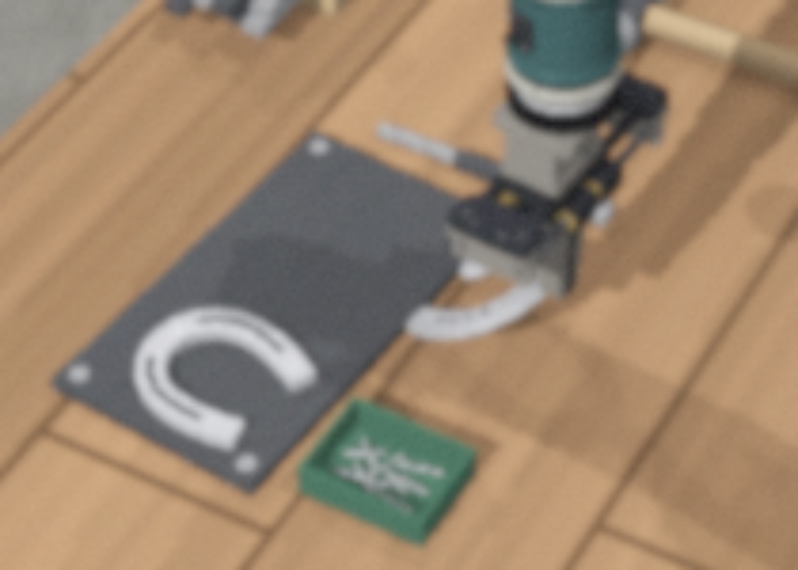

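Run:
```python
from arc import *
P0,d,t=json.load(open("st.json"));P0=np.array(P0)
d,t=run(range(43,83,3),P0,d,19,gain=.00015)
im,_=viewer.read_camera("side");cv2.imwrite("pics/side5.png",cv2.resize(im[130:300,190:400,::-1],None,fx=3.5,fy=3.5))
```

```text
43 d7.5 fr23.4 ft2.3 fy1.8 err r3.6 t-3.8 17.64
46 d6.9 fr24.0 ft1.4 fy1.1 err r3.5 t-3.1 17.89
49 d6.1 fr23.3 ft2.1 fy1.6 err r3.2 t-2.2 18.14
52 d5.5 fr22.4 ft3.1 fy1.3 err r2.9 t-1.5 18.39
55 d4.9 fr22.1 ft1.9 fy1.4 err r2.6 t-0.7 18.64
58 d4.5 fr22.4 ft1.7 fy1.3 err r2.4 t0.2 18.89
61 d4.0 fr19.8 ft1.1 fy0.2 err r2.2 t1.4 19.14
64 d3.8 fr19.2 ft1.2 fy0.9 err r2.0 t2.3 19.39
67 d3.8 fr18.9 ft0.8 fy0.8 err r1.9 t3.1 19.64
70 d3.8 fr17.3 ft1.3 fy0.2 err r1.7 t3.8 19.89
73 d4.1 fr18.2 ft1.4 fy-0.2 err r1.6 t4.6 20.14
76 d4.2 fr17.6 ft-0.7 fy-0.0 err r1.4 t5.1 20.39
79 d4.4 fr17.1 ft1.2 fy-0.6 err r1.3 t5.6 20.64
82 d4.7 fr16.9 ft0.1 fy-0.7 err r1.0 t6.1 20.89
```

View pics/side5.png

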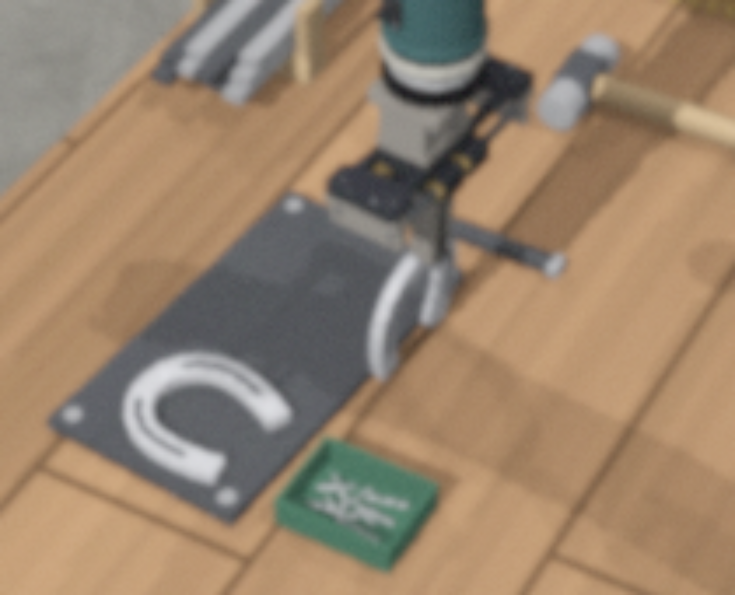

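The shoe is nearly upright at (410,310) in the crop, with the fingertips on its toe. I'll continue past vertical with lighter pressure.

Run:
```python
from arc import *
P0,d,t=json.load(open("st.json"));P0=np.array(P0)
d,t=run([85,88],P0,d,12,gain=.00015,stop=3)
T=np.radians(t); q=P0+C(T)-C(0)+rad(T)*d
for k in range(14):
    q=q+ex*.003
    env.movel(q,rate=.06); s=env.sense(); f=s["wrist_force"]-f0
    print(k,np.round(s["ee_pos"],4),np.round(f,1),round(s["t"],2))
    q=q+ez*np.clip((f[2]-10)*.0001,-.0006,.001)
    if f[2]<2: break
np.save("q.npy",q)
im,_=viewer.read_camera("side");cv2.imwrite("pics/side6.png",cv2.resize(im[130:300,190:400,::-1],None,fx=3.5,fy=3.5))
```

```text
85 d5.0 fr17.8 ft0.8 fy0.4 err r0.7 t6.5 21.19
88 d4.1 fr13.4 ft0.9 fy-1.2 err r0.2 t5.6 21.44
0 [ 0.6    -0.0495  0.1144] [-0.9 -1.4 12.4] 21.69
1 [ 0.6028 -0.0498  0.1144] [-1.1 -0.3 11.8] 21.94
2 [ 0.6057 -0.05    0.1143] [ 0.   0.7 10.4] 22.19
3 [ 0.6086 -0.0502  0.1142] [-0.8 -1.   8.9] 22.44
4 [ 0.6116 -0.0505  0.114 ] [-0.1  0.2  8.9] 22.69
5 [ 0.6145 -0.0508  0.1137] [ 0.8 -1.2  7.5] 22.94
6 [ 0.6174 -0.0511  0.1133] [-0.  -0.6  6.7] 23.19
7 [ 0.6204 -0.0513  0.1129] [ 0.5 -0.5  5.8] 23.44
8 [ 0.6232 -0.0516  0.1123] [0.8 0.5 5.5] 23.69
9 [ 0.6258 -0.0518  0.1116] [ 1.9 -0.1  6. ] 23.94
10 [ 0.6284 -0.052   0.111 ] [ 1.6 -0.5  5.8] 24.19
11 [ 0.6307 -0.0522  0.1102] [ 1.9 -0.7  5.9] 24.44
12 [ 0.6332 -0.0524  0.1095] [ 2.1 -0.7  6.4] 24.69
13 [ 0.6355 -0.0525  0.1086] [ 2.2 -1.   6.3] 24.94
```

View pics/side6.png

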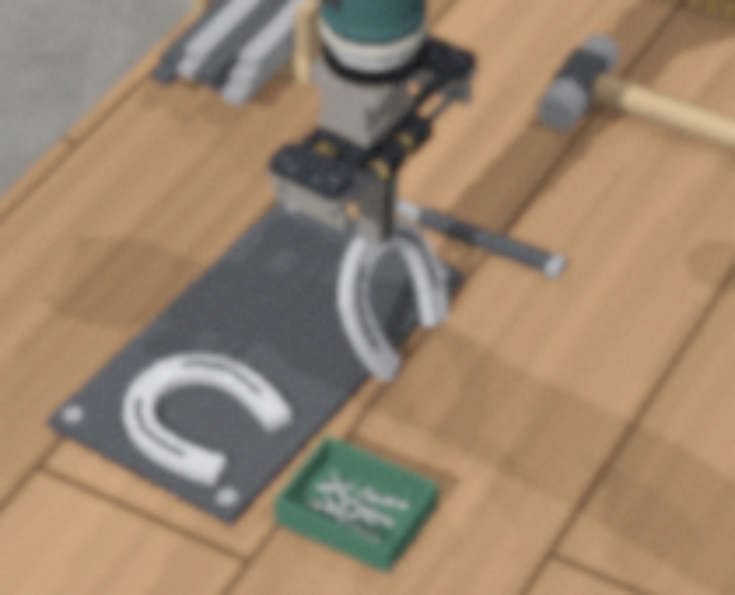

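The shoe is about 20° past vertical, groove face towards the robot. I'll follow it down along the arc.

Run:
```python
from arc import *
q=np.load("q.npy")
s=env.sense(); c=np.array([.6095,s["ee_pos"][1],.012])
v=q-c; x0=v@ex; z0=v[2]; r=np.hypot(x0,z0); a=np.arctan2(z0,x0); print(r,np.degrees(a))
dz=0
for k in range(1,16):
    b=a-np.radians(3)*k
    qq=q+ex*(r*np.cos(b)-x0)+ez*(r*np.sin(b)-z0+dz)
    env.movel(qq,rate=.07); s=env.sense(); f=s["wrist_force"]-f0
    print(k,round(np.degrees(b)),np.round(s["ee_pos"],4),np.round(f,1),round(s["t"],2))
    dz+=np.clip((f[2]-5)*.00015,-.001,.0015)
    if f[2]<1: break
im,_=viewer.read_camera("side");cv2.imwrite("pics/side7.png",cv2.resize(im[130:300,190:400,::-1],None,fx=3.5,fy=3.5))
```

```text
0.09815956670425446 75.8294862261151
1 73 [ 0.6401 -0.0529  0.1066] [1.9 0.  5.7] 25.24
2 70 [ 0.6443 -0.0532  0.1047] [ 2.8 -0.6  5.3] 25.49
3 67 [ 0.6485 -0.0536  0.1025] [ 2.7 -0.5  4.9] 25.74
4 64 [ 0.6511 -0.054   0.0988] [-0.6 -0.4 -0.2] 25.99
```

View pics/side7.png

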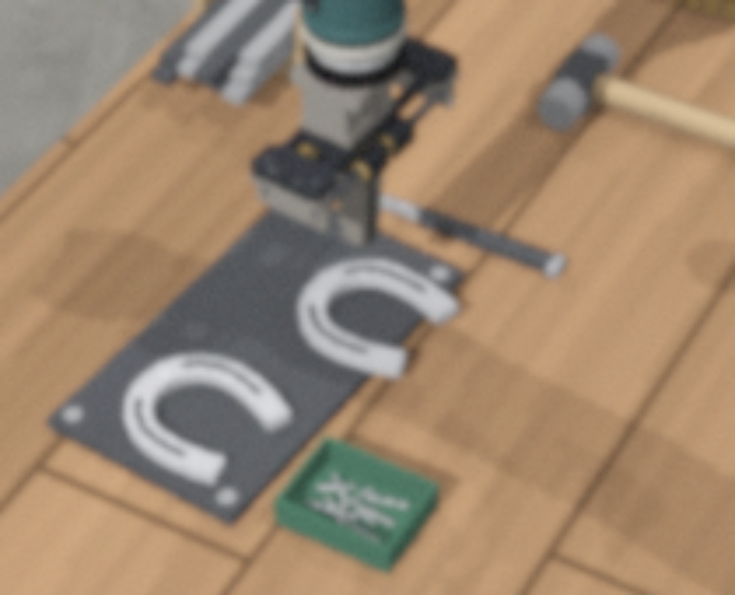

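It flipped onto the plate, groove up, with the heels at (440,310) and (395,362) overhanging the front edge. I'll measure it now.

```bash
cat > meas.py <<'E'
from h import *
def meas(cams,tag):
    for c in cams:
        s=env.sense(); im,d=viewer.read_camera(c); cv2.imwrite(f"pics/{c}{tag}.png",im[:,:,::-1])
        for n in["shoe_toe","shoe_heel_left","shoe_heel_right","shoe_middle"]:
            for r in tip_of(c,n)[:1]:
                a=np.array(r["at"]); e=np.array([.6137,-.0,.012]) # edge at y=0
                print(c,n,np.round(a,4),round(r["score"],2),"in from edge %.1f mm"%((a-e)@ex*1e3))
    print(env.sense()["t"])
E
python3 - <<'E'
from meas import *
# edge line check: (602,-139),(629,178) top ; side similar
env.movel([.60,-.05,.16],rate=.2)
meas(["side","wrist"],"8")
E
```

```text
side shoe_toe [ 0.4735  0.5864 -0.0022] 0.62 in from edge -189.5 mm
side shoe_heel_left [ 0.5969 -0.0192  0.0189] 0.97 in from edge -15.1 mm
side shoe_heel_right [ 0.5882 -0.084   0.0189] 0.64 in from edge -18.3 mm
side shoe_middle [ 0.6472 -0.0559  0.0195] 0.75 in from edge 38.1 mm
wrist shoe_toe [ 0.7008 -0.0593  0.0135] 0.73 in from edge 91.8 mm
wrist shoe_heel_left [ 0.5931 -0.013   0.0186] 0.58 in from edge -19.4 mm
wrist shoe_heel_right [ 0.5889 -0.084   0.0149] 0.79 in from edge -17.6 mm
27.0917
```

View pics/wrist8.png

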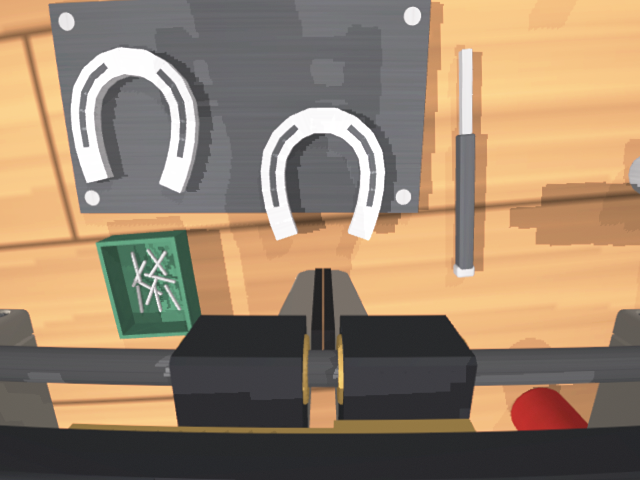

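In the wrist view the heels (285,237) and (360,237) lie about 17 mm outside the edge (row 213), and the shoe is square. I'll put the shut fingertips inside the opening and push the inside of the toe forward about 32 mm, which pulls the rest of the shoe straight behind it.

Run:
```python
from meas import *
f0=np.load("f0.npy")
a=np.array([.650,-.0540,.05]); env.movel(a,rate=.2)
a[2]=.0165; env.movel(a,rate=.08)
s=env.sense();print(s["ee_pos"],s["wrist_force"]-f0,s["t"])
for k in range(1,8):
    q=a+ex*(.049*k/7); env.movel(q,rate=.06); s=env.sense(); f=s["wrist_force"]-f0
    print(np.round(s["ee_pos"],4),np.round(f,1),round(s["t"],2))
    if np.abs(f).max()>25: break
b=s["ee_pos"]-ex*.02; b[2]=.0165; env.movel(b,rate=.1)
b[2]=.10; env.movel(b,rate=.2)
env.movel([.59,-.05,.17],rate=.25)
meas(["side","wrist"],"9")
```

```text
[ 0.64979032 -0.05385917  0.0160483 ] [-0.51731404  0.57228392  0.13338567] 28.4167
[ 0.6578 -0.0546  0.017 ] [-1.2 -1.  -0.1] 28.68
[ 0.6644 -0.0552  0.0166] [-0.8  0.9 -0.5] 28.95
[ 0.6711 -0.0558  0.0164] [-0.6  0.2 -0.7] 29.22
[ 0.6782 -0.0564  0.0165] [ 0.1  0.7 -1. ] 29.48
[ 0.6853 -0.057   0.0165] [-0.9 -0.2 -0.1] 29.75
[ 0.6923 -0.0575  0.0165] [-0.8 -0.2 -0.3] 30.02
[ 0.6993 -0.0582  0.0165] [-0.7  0.7  0.1] 30.28
side shoe_toe [ 0.7328 -0.0607  0.0219] 0.89 in from edge 123.8 mm
side shoe_heel_left [ 0.6255 -0.0193  0.0175] 0.68 in from edge 13.4 mm
side shoe_heel_right [ 0.6151 -0.0864  0.0208] 0.85 in from edge 8.7 mm
side shoe_middle [ 0.6773 -0.0576  0.0172] 0.97 in from edge 68.3 mm
wrist shoe_toe [ 0.7295 -0.062   0.0137] 0.68 in from edge 120.6 mm
wrist shoe_heel_left [ 0.6248 -0.0156  0.0172] 0.65 in from edge 12.4 mm
wrist shoe_heel_right [ 0.6192 -0.0852  0.0138] 0.74 in from edge 12.7 mm
32.3
```

View pics/wrist9.png

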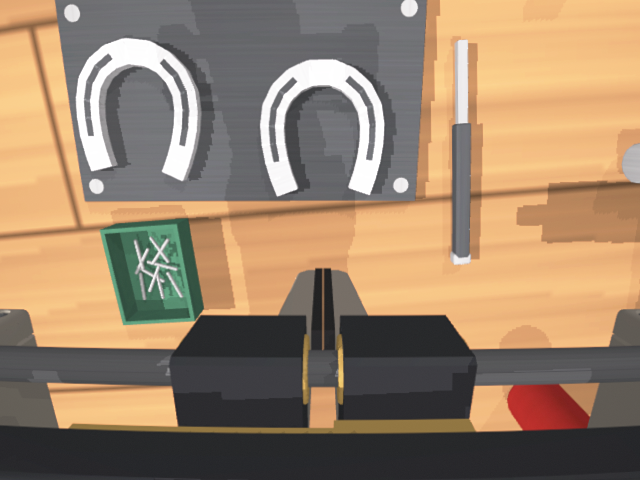

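View pics/side9.png

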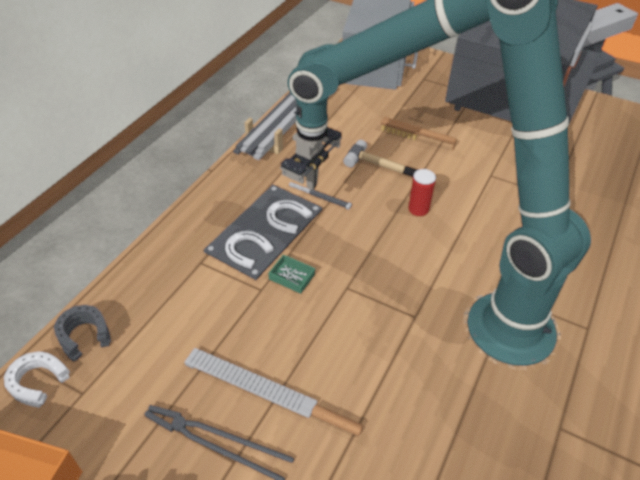

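Both heel ends are 9–13 mm inside the edge, and the outer corners are about 8 mm inside. In the wrist picture the heels are at row 193 and the edge at row 201. I'll do one last check on the mate and its neighbours, then hand in.

Run:
```python
from meas import *
viewer.read_camera("side")
for n in["mate","nail_tray","pritchel"]:
    print(n,[(np.round(r["at"],3),round(r["score"],2)) for r in tip_of("side",n)[:1]])
s=env.sense();print(s["t"],s["wrist_force"]-np.load("f0.npy"))
workorder.finish_job()
```

```text
mate []
nail_tray [(array([ 0.552,  0.12 , -0.002]), 0.88)]
pritchel [(array([ 0.643, -0.185, -0.004]), 0.65)]
32.5 [-0.01874673 -0.03525198 -1.1759941 ]
the job is handed in; nothing more can be done
```

The shoe is flipped onto the plate, groove side up beside its mate, with both heel ends just inside the front edge. I handed the job in at 32.5 s.

- **Flip:** I squared the shoe against the front edge by pushing on the toe, pressed it with about 13–25 N and raised it on its heels. It was never gripped. I took it past vertical, and it dropped the last part onto the plate by itself.
- **Final push:** The heels first hung about 17 mm over the edge, so I pushed the inside of the toe with shut fingertips until they were on the plate.
- **Heel position:** The network points from the side and wrist cameras put the heel ends 9–13 mm inside the edge. By my reading of the wrist picture, the outer corners are about 8 mm inside.
- **Forces:** At each reading the wrist force was about 26 N or less, well under the limits, and the arm was clear of everything at the end.
- **Other things:** The nail tray and pritchel were within about 4 mm of where they started, which is the network's error.
- **Check that failed:** The network did not find the mate in the last check. The last pictures show it lying as before, and the gripper never went near it. I compared the remaining items only by eye in the last side picture.

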